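Cap the tested pipe stub

ROBOT

A 7-joint arm with a two-finger parallel gripper is mounted at the origin on the work surface. World frame = base frame: x ahead of the robot, y to its left, z up, the work surface at z = 0. Lengths are in m, angles in rad, forces in N, time in s.
With the tool pointing down it reaches from about 0.425 to 0.95 m from the base axis. Payload 4.7 kg.
Tool frame: the origin (TCP) lies at the centre of the arm's flange, where the gripper is bolted on; the fingertips stand 182 mm ahead of it and the grasp point (between the pads) lies 164 mm ahead of it (env.finger_overhang is the distance from the TCP to the fingertips, in m); x points along the fingers, z is the direction in which the jaws open and shut, and the axes are right-handed (so a half turn about x gives the same grasp; the last joint's range is limited). The gripper opens to 87 mm and grips with 3 to 60 N. Pads are 19 mm wide; open, the fingers measure 117 mm over their backs; the gripper's body (75 mm by 190 mm) begins 51 mm behind the grasp point.
Start: joints at [-1.23, 0.469, -0.049, 1.532, 0.024, 1.141, -0.082], TCP at [0.244, 0.629, 0.405] pointing down, gripper open.
Joint ranges: [-2.59, 2.59], [-0.33, 1.99], [-1.39, 1.29], [0.1, 2.45], [-1.04, 4.18], [0.21, 1.99], [-2.66, 2.66]. Speed limits (rad/s): [2.57, 2.57, 3.14, 3.14, 3.14, 3.14, 3.14].

INTERFACE

Orientations are given as a unit quaternion [x, y, z, w].
In Python, from bench import env gives the robot as it stands.
- The arm moves only by the tool apply_moves, never from a script. Its arguments are lists of equal length, an entry for each row: "translation": the shift along the tool's x, y, z in cm, a list of three; "delta_rot": the turn, a rotation vector about the tool's x, y, z in rad, a list of three; "grip": the finger opening in cm, from 0 to 8.7. A call has exactly 5 rows; each row shifts and turns the pose as measured when the row begins, along the tool's axes as they then stand; what a row does not reach is not made up. A row lasts 1/8 s, in which the tool goes at most 62.5 mm and 10.7 degrees, less where a joint would pass 70% of its speed; a pose out of reach is approached as far as the arm can. A call is refused whole if a number of a shift passes 6.25 or a number of a turn 0.188, either way. A call with a gripper value outside its range is refused whole. The fingers move at their own pace and stop on an object; "force" is the grip in N (left out, the last holds). Time passes only in rows, so rows that do not move let the fingers close, or fill a call up. It gives the time, the measured TCP pose, the force and the opening at its end, in the units of the state.
- env.read_state(): the state, without advancing time (a new reading comes with each control period).
- env.snapshot(name): name is "scene" or "top" or "wrist"; returns a dict with "color" (400x640x3 uint8, red, green, blue), "K" (3x3 intrinsics, pixels), "distortion" ([k1, k2, p1, p2, k3] as OpenCV has them; the pictures are not rectified), "origin" and "attitude" of the camera in the world. Camera axes: x right, y down, z forward; pixel columns grow to the right and rows downward; lengths in m; the calibration is good to about 2 mm. A picture is of the moment at which its call begins. There is no depth.
- env.hand_in(): hands the job in, once; it reports no verdict.
Trained networks look in a picture, given as the dict that the camera call returned (one of the last four; its "shot" number tells which), for a name from the list of things; names that differ only in an ending like _2 or _b are one class to them, and where a whole thing is asked for, a point or a joint stands for the part that bears it (a point fixed in the world has none). Each returns a list of dicts, best first, with "p" (0 to 1); they miss things now and then, are a little off and sometimes report something else, mostly with a low value. They report only what shows in the picture. A call takes as long as a camera call.
- env.regions_of(picture, name): "mask" (400x640 bool, what is visible of it) and "location" ([column, row] in pixels, amid what is visible of it).
The state is a dict: "t": time; "joint_pos": joint angles; "joint_vel": joint speeds; "tau": joint torques, N m; "tool_pos": TCP position; "tool_rot": TCP orientation; "force": force on the tool from outside, world axes, zero at the start; "torque": the same for the moment, N m; "gripper_width": opening from 0.0 (shut) to 1.0 (fully open).
Only numpy, scipy, OpenCV 4.12 (cv2) and the standard library are available. Lean on these libraries where they do the work, as an engineer would, in place of code of your own. Each camera call takes 0.05 s, during which the arm holds its last target. There are 200 camera calls.

TASK

Push the loose flanged steel pipe stub across the table until its round flange sits fully home in the V-shaped corner stop, touching both walls. Then pick up the blue cap, press it straight down over the stub until it clicks, and keep pressing firmly down after the force drops so that the cap's rim stays seated on the stub's shoulder. Finish while still holding the cap pressed down, with the stub still home in the stop and the other things on the table left alone.

Things in the scene. Friction and masses are not known exactly. Their poses are not given: they have to be found in the camera images.
- fitting: Loose flanged steel pipe stub, about 0.75 kg, 74 mm high, upright on the table. Origin: centre of its underside; z up its axis. Round flange 100 mm diameter, 20 mm thick (pushed here; too wide to grasp), then a neck 40 mm diameter up to 45 mm height, then a spigot 26 mm diameter up to 74 mm height, its top 7 mm tapering to 16 mm diameter
- shoulder (a point): On the stub's axis, 45 mm above its underside: level of the flat shoulder where the cap's rim seats. Four sprung brass balls 10 mm above it stand 4 mm proud of the spigot: they resist the cap with about 8 to 12 N from when its rim is 15 mm above the shoulder; near 9 mm the force drops and the balls snap into a groove in the cap, tugging it down, until the rim meets the shoulder
- nest: Fixed aluminium corner stop: two straight walls at right angles, about 105 mm long inside, 16 mm thick, 24 mm high, with a yellow ring (104 mm) flat on the table between them. Origin: on the table at the ring's centre, where the stub's axis lies when its flange touches both walls. Its x axis points level into the V (the way to push); the walls stand 45 degrees either side of +x, open towards -x
- cap_center (a point): Blue plastic snap cap with a white dot on top, 44 mm outer diameter, 38 mm high, 35 g, standing mouth down on the table; its open mouth (28.6 mm) is its lower rim. This point is at its centre on the axis, 19 mm above the rim; z up. Fully seated, it is 64 mm above the stub's underside. Gripped across its diameter from above
- cap_orange: Bystander: flat solid orange cap, 60 mm diameter, 24 mm high, loose. Origin: centre of its underside
- coupon: Bystander: brass sample disc, 40 mm diameter, 16 mm high, loose. Origin: centre of its underside
- elbow: Bystander: steel pipe elbow lying flat, about 100 x 100 x 38 mm, loose. Origin: on the table within its bend
- wrench: Bystander: steel wrench lying on the table, about 180 mm long, loose. Origin: under its middle
- caliper: Bystander: steel caliper lying on the table, 230 mm long and 10 mm thick, loose. Origin: under its middle

How it is judged:
On the way, in this order (a step that is already met when the one before it is completed fails the run):
1. the stub is home in the corner stop (axis within 6 mm of the seat centre), upright and at rest, with no cap pressed on it yet (horizontal distance between fitting and nest below 0.006 m and angle between fitting's own z axis and vertical below 0.05 rad and linear speed of fitting below 0.02 m/s), for 0.2 s.
2. the blue cap is snapped right down on the stub and kept pressed on it with more than 5 N for 1 s (z of cap_center in the frame of fitting between 0.06 and 0.0662 m and horizontal distance between cap_center and fitting below 0.004 m and angle between the z axis of cap_center and the z axis of fitting, either way round below 0.08 rad and contact force between cap and fitting above 5 N), for 1 s.
At the end, for the whole second after the job is handed in: The stub stands upright in the corner stop, its axis within 6 mm of the seat centre; the blue cap is on it, its rim within about 2 mm of the shoulder and square to it, and the fingers are still on the cap, pressing it onto the stub with more than 5 N (all of step 1 and all of step 2 and height (world z) of fitting below 0.004 m and contact force between the fingers and cap above 3 N); the arm keeps its last pose, push and grip.
It fails at once if a bystander was moved by more than 20 mm (distance of any of cap_orange, coupon, elbow, wrench, caliper from where it was at the start of the episode above 0.02 m).
It also fails if it takes over 72 s, if anything falls off the work surface, if the arm or the gripper's body presses on something with over 40 N, if the wrist force passes 120 N, or if a joint passes its speed limit or range.

## Working session

There is one attempt and no reset: what is moved stays moved. The work goes in short steps, Python scripts to look and compute and a tool call to move; the robot and the scene stay as the last step left them, time stands still between calls to the robot, and variables do not carry over. Pictures are saved under pics/ and viewed, about 8 in all and at most 12, crops included, and the job is handed in when it is done.

Besides the shell and the picture viewer there is one more tool, called after "Request:" as a command line: name --argument value ..., lists and objects as JSON in quotes. apply_moves: Moves the arm, as the interface text tells. Its arguments: {"type":"object","properties":{"translation":{"type":"array","items":{"type":"array","items":{"type":"number"}}},"delta_rot":{"type":"array","items":{"type":"array","items":{"type":"number"}}},"grip":{"type":"array","items":{"type":"number"}},"force":{"type":"number"}},"required":["translation","delta_rot","grip"]}

```bash
ls; mkdir -p pics; cat > h.py <<'E'
import numpy as np, cv2
from scipy.spatial.transform import Rotation as R
from bench import env
def ray(s,px):
    u=cv2.undistortPoints(np.array([[px]],float),np.array(s["K"]),np.array(s["distortion"]))[0,0]
    a=np.array(s["attitude"]); M=R.from_quat(a).as_matrix() if a.size==4 else a.reshape(3,3)
    return np.array(s["origin"],float),M@np.array([u[0],u[1],1.])
def at(s,px,z):
    o,d=ray(s,px); return o+d*(z-o[2])/d[2]
def proj(s,p):
    a=np.array(s["attitude"]); M=R.from_quat(a).as_matrix() if a.size==4 else a.reshape(3,3)
    rv=cv2.Rodrigues(M.T)[0]; t=-M.T@np.array(s["origin"])
    return cv2.projectPoints(np.array(p,float).reshape(-1,3),rv,t,np.array(s["K"]),np.array(s["distortion"]))[0][:,0]
def save(s,n): cv2.imwrite("pics/"+n+".png",s["color"][:,:,::-1])
E
python3 - <<'E'
from h import *
st=env.read_state(); print({k:np.round(v,3) for k,v in st.items()}, env.finger_overhang)
H=dict(fitting=.03,nest=.0,cap_center=.019,cap_orange=.012,coupon=.008,elbow=.019,wrench=.005,caliper=.005)
for c in ["top","scene"]:
    s=env.snapshot(c); save(s,c+"0"); print(c,s["origin"],s["attitude"])
    for n,z in H.items():
        for r in env.regions_of(s,n)[:2]:
            print(n,round(r["p"],2),np.round(r["location"]),np.round(at(s,r["location"],z),3),r["mask"].sum())
E
```

```text
pics
{'t': np.float64(0.0), 'joint_pos': array([-1.23 ,  0.469, -0.049,  1.534,  0.024,  1.141, -0.082]), 'joint_vel': array([-0.001,  0.001,  0.   , -0.001,  0.001,  0.   , -0.001]), 'tau': array([ 0.0000e+00, -5.0798e+01, -8.1000e-02, -2.3616e+01, -6.1000e-02,
        3.8000e-02,  0.0000e+00]), 'tool_pos': array([0.244, 0.629, 0.404]), 'tool_rot': array([-0.4  ,  0.584,  0.399,  0.583]), 'force': array([ 0.165,  0.658, -0.237]), 'torque': array([ 0.017, -0.03 , -0.013]), 'gripper_width': np.float64(0.996)} 0.1822
top [ 0.40680518 -0.0212738   1.02365738] [-0.70174313  0.70584329 -0.07144067  0.06510035]
fitting 0.98 [360. 236.] [ 0.523 -0.131  0.03 ] 1302
nest 0.72 [350. 185.] [ 0.659 -0.115  0.   ] 1807
cap_center 0.78 [225. 211.] [0.588 0.202 0.019] 311
cap_orange 0.65 [237. 262.] [0.462 0.17  0.012] 442
coupon 0.67 [222. 212.] [0.59  0.212 0.008] 314
elbow 0.95 [231. 149.] [0.751 0.193 0.019] 655
wrench 0.8 [460. 280.] [ 0.416 -0.379  0.005] 695
caliper 0.56 [456. 191.] [ 0.641 -0.386  0.005] 781
scene [0.96860488 0.48226598 0.9101188 ] [ 0.30685779  0.89659514 -0.30371668 -0.09854759]
fitting 0.84 [314. 175.] [ 0.529 -0.117  0.03 ] 1076
nest 0.57 [274. 210.] [ 0.662 -0.11   0.   ] 1772
cap_center 0.6 [379. 282.] [0.595 0.202 0.019] 444
cap_orange 0.77 [410. 241.] [0.465 0.166 0.012] 529
coupon 0.75 [450. 304.] [0.507 0.333 0.008] 307
elbow 0.75 [321. 317.] [0.745 0.187 0.019] 1139
wrench 0.82 [294. 111.] [ 0.415 -0.368  0.005] 262
caliper 0.74 [224. 141.] [ 0.639 -0.39   0.005] 542
```

```bash
python3 - <<'E'
import cv2,numpy as np
a=cv2.imread("pics/top0.png")[100:320,180:500]
b=cv2.imread("pics/scene0.png")[100:350,180:500]
cv2.imwrite("pics/a.png",np.vstack([cv2.resize(a,(480,330)),cv2.resize(b,(480,375))])[:, :][:600] if 0 else np.hstack([cv2.resize(a,(400,275)),cv2.resize(b,(400,275))]))
cv2.imwrite("pics/topc.png",cv2.resize(a,(800,550),interpolation=cv2.INTER_CUBIC))
E
```

```text
(no output)
```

View pics/topc.png

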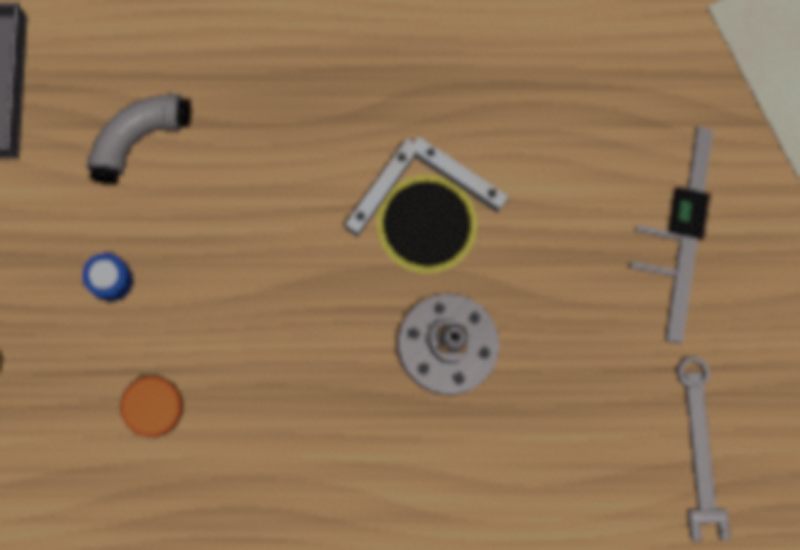

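View pics/scene0.png

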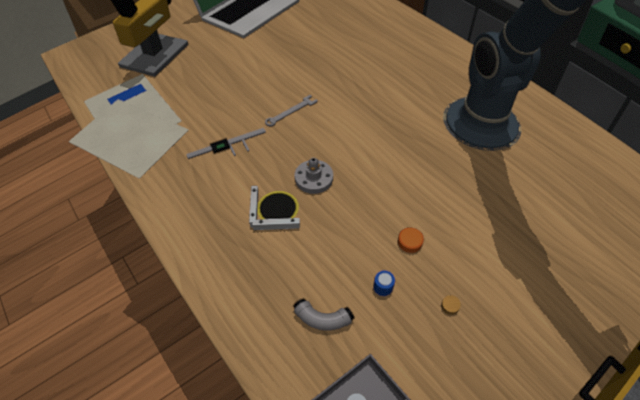

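The top view shows the ring centre at about crop (427,224), the stub at (448,344), the V apex at (413,142) and the cap at (105,275). The scene view agrees and puts the coupon at (450,304). Next I'll refine these positions.

```bash
cat >> h.py <<'E'
from scipy.optimize import least_squares
def circ(P,r=None):
    P=np.asarray(P)[:,:2]; c=P.mean(0)
    f=lambda v: np.hypot(*(P-v[:2]).T)-(v[2] if r is None else r)
    s=least_squares(f,[*c,r or .03],loss='soft_l1',f_scale=.002); return s.x, np.sqrt((f(s.x)**2).mean())
def edge(m):
    c=max(cv2.findContours(m.astype(np.uint8),cv2.RETR_EXTERNAL,cv2.CHAIN_APPROX_NONE)[0],key=cv2.contourArea)
    return c[:,0]
def near(m,px,rad):
    yy,xx=np.mgrid[:400,:640]; return m&(np.hypot(xx-px[0],yy-px[1])<rad)
def tool(yaw):
    """down-pointing tool with jaw axis z at yaw"""
    x=np.array([0,0,-1.]); z=np.array([np.cos(yaw),np.sin(yaw),0]); return R.from_matrix(np.c_[x,np.cross(z,x),z])
def plan(pos,yaw):
    """from present pose to target: tool-axes shift cm and rotvec"""
    st=env.read_state(); q=R.from_quat(st["tool_rot"]); p=np.array(st["tool_pos"])
    best=min((q.inv()*tool(yaw+k*np.pi) for k in (0,1)),key=lambda r:r.magnitude())
    print("now",np.round(p,4),"shift_cm",np.round(q.inv().apply(np.array(pos)-p)*100,2),"rot",np.round(best.as_rotvec(),3),"F",np.round(st["force"],1),"t",round(float(st["t"]),2),"w",round(float(st["gripper_width"]),3),"axes y",np.round(q.apply([0,1,0]),3),"z",np.round(q.apply([0,0,1]),3),"j",np.round(st["joint_pos"],2))
E
python3 - <<'E'
from h import *
for c,nc in [("top",(351,190)),("scene",(278,207))]:
    s=env.snapshot(c); im=s["color"].astype(int)
    dark=near(im.max(2)<60,nc,30); e=edge(dark); print(c,"disc",circ([at(s,p,0) for p in e]))
    hsv=cv2.cvtColor(s["color"],cv2.COLOR_RGB2HSV)
    yel=near((hsv[...,0]>22)&(hsv[...,0]<36)&(hsv[...,1]>110),nc,32)|dark; e=edge(yel); print(" ring",circ([at(s,p,0) for p in e]))
    m=env.regions_of(s,"fitting")[0]["mask"]; e=edge(m)
    P=[at(s,p,.02) for p in e]; print(" flange",circ(P,.05),circ(P))
    r=env.regions_of(s,"cap_center")[0]; m=cv2.dilate(r["mask"].astype(np.uint8),np.ones((7,7)))>0
    w=m&(hsv[...,1]<70)&(hsv[...,2]>120); ys,xs=np.nonzero(w); print(" cap dot",w.sum(),at(s,(xs.mean(),ys.mean()),.038))
    m=env.regions_of(s,"nest")[0]["mask"]; 
    bright=near((hsv[...,1]<60)&(hsv[...,2]>110),nc,60 if c=="scene" else 45)&(cv2.dilate(m.astype(np.uint8),np.ones((9,9)))>0)
    ys,xs=np.nonzero(bright); P=np.array([at(s,q,.024)[:2] for q in zip(xs,ys)])
    # yaw fit: wall-centreline model distance 58 mm from centre along +-45 deg
    def f(v):
        d=P-v[:2]; a=[v[2]+np.pi/4,v[2]-np.pi/4]
        n=[d@np.array([np.cos(t),np.sin(t)])-.058 for t in a]; return np.where(abs(n[0])<abs(n[1]),n[0],n[1])
    z=least_squares(f,[.655,-.115,0.1],loss='soft_l1',f_scale=.005); print(" nest walls",len(P),z.x,np.sqrt((z.fun**2).mean()))
plan([.5,-.1,.3],np.pi/2+.1)
E
```

```text
top disc (array([ 0.64884677, -0.1142749 ,  0.04222399]), np.float64(0.0007238150700675669))
 ring (array([ 0.64892933, -0.11458043,  0.05089099]), np.float64(0.0008046044762849086))
 flange (array([ 0.52248048, -0.13091494,  0.05      ]), np.float64(0.0016555254946997707)) (array([ 0.5223311 , -0.13094813,  0.04871727]), np.float64(0.0010294842820960423))
 cap dot 106 [0.59028511 0.20916389 0.038     ]
 nest walls 533 [ 0.64827225 -0.11442884  0.16808148] 0.005068078222222962
scene disc (array([ 0.64750896, -0.1146762 ,  0.04076479]), np.float64(0.0031696321929017756))
 ring (array([ 0.64605751, -0.11661752,  0.04761435]), np.float64(0.0051798885885078905))
 flange (array([ 0.52732999, -0.12505925,  0.05      ]), np.float64(0.004678683028338077)) (array([ 0.52696766, -0.12457177,  0.05325034]), np.float64(0.0032929994632836497))
 cap dot 130 [0.58914111 0.20918405 0.038     ]
 nest walls 445 [ 0.64933    -0.11139263  0.16941396] 0.0046155665061304975
now [0.2439 0.6294 0.4048] shift_cm [ 10.47 -50.24 -58.75] rot [-0.47  0.    0.  ] F [-0.  -0.2 -0.5] t 1.3 w 1.001 axes y [-0.932  0.361 -0.   ] z [0.361 0.932 0.   ] j [-1.23  0.47 -0.05  1.53  0.02  1.14 -0.08]
```

Request:
apply_moves --translation '[[0,-2,-5],[0,-2,-6],[0,-2,-6],[0,-2,-6],[0,-2,-6]]' --delta_rot '[[-0.18,0,0],[-0.18,0,0],[-0.179,0,0],[0,0,0],[0,0,0]]' --grip '[6,6,6,6,6]'

```text
t: 1.92
tool_pos: [0.332, 0.3436, 0.4037]
tool_rot: [-0.546, 0.447, 0.547, 0.45]
force: [1.2, 0.2, 0.1]
gripper_width: 0.699
```

Request:
apply_moves --translation '[[0,0,-6],[0,0,-6],[0,0,-6],[0,0,-6],[0,0,-6]]' --delta_rot '[[0,0,0],[0,0,0],[0,0,0],[0,0,0],[0,0,0]]' --grip '[6,6,6,6,6]'

```text
t: 2.55
tool_pos: [0.3922, 0.0389, 0.4046]
tool_rot: [0.547, -0.445, -0.546, -0.453]
force: [1.5, 0.4, -0.4]
gripper_width: 0.688
```

```bash
python3 -c "
from h import *
plan([.449,-.142,.192],np.pi/2+.169)"
```

```text
now [0.3922 0.0389 0.4046] shift_cm [ 21.18  -1.88 -18.97] rot [0.026 0.006 0.009] F [ 1.5  0.4 -0.4] t 2.55 w 0.688 axes y [-0.981 -0.194 -0.009] z [-0.194  0.981  0.005] j [-0.43 -0.01  0.23  2.16 -0.    0.98  1.56]
```

Request:
apply_moves --translation '[[0,-0.5,-5],[0,-0.5,-5],[0,-0.5,-5],[1.5,-0.4,-4],[5,0,0]]' --delta_rot '[[0.013,0.003,0.004],[0.013,0.003,0.005],[0,0,0],[0,0,0],[0,0,0]]' --grip '[6,6,6,6,6]'

```text
t: 3.18
tool_pos: [0.4471, -0.1564, 0.3438]
tool_rot: [0.544, -0.455, -0.533, -0.461]
force: [0.6, 1.7, -1.2]
gripper_width: 0.689
```

Request:
apply_moves --translation '[[5,0,0],[4,0,0],[3,0,0],[1,0,0],[0,0,0]]' --delta_rot '[[0,0,0],[0,0,0],[0,0,0],[0,0,0],[0,0,0]]' --grip '[6,6,6,6,6]'

```text
t: 3.8
tool_pos: [0.4495, -0.1575, 0.2089]
tool_rot: [0.543, -0.456, -0.533, -0.462]
force: [0.1, 0.1, 0.7]
gripper_width: 0.686
```

```bash
python3 -c "
from h import *
plan([.449,-.142,.192],np.pi/2+.169)
s=env.snapshot('top'); cv2.imwrite('pics/t1.png',cv2.resize(s['color'][120:320,220:500,::-1],(700,500)))"
```

```text
now [ 0.4495 -0.1575  0.2089] shift_cm [ 1.69 -0.17  1.55] rot [-0.01  -0.005  0.015] F [0.1 0.1 0.7] t 3.8 w 0.686 axes y [-0.987 -0.158 -0.015] z [-0.158  0.987 -0.005] j [-0.04  0.45  0.36  2.18 -0.31  0.54  2.28]
```

View pics/t1.png

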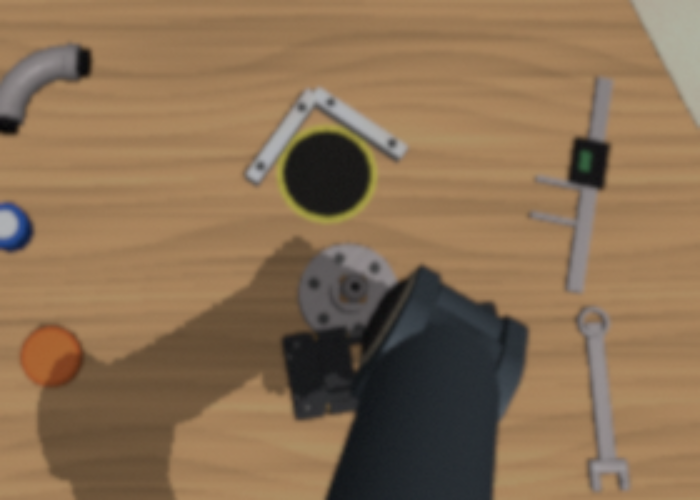

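Request:
apply_moves --translation '[[1.2,-0.2,1.5],[0.5,0,0],[0,0,0],[0,-1,0],[0,-1,0]]' --delta_rot '[[-0.01,-0.005,0.015],[0,0,0],[0,0,0],[0,0,0],[0,0,0]]' --grip '[6,6,6,6,6]'

```text
t: 4.47
tool_pos: [0.4713, -0.1377, 0.1942]
tool_rot: [0.542, -0.455, -0.539, -0.457]
force: [-1.9, -1.0, 1.0]
gripper_width: 0.69
```

```bash
python3 -c "
from h import *
plan([.5997,-.1228,.192],np.pi/2+.169)"
```

```text
now [ 0.4713 -0.1377  0.1942] shift_cm [  0.29 -12.91  -0.71] rot [ 0.001 -0.002  0.006] F [-1.9 -1.   1. ] t 4.47 w 0.69 axes y [-0.986 -0.169 -0.006] z [-0.169  0.986 -0.002] j [-0.07  0.5   0.34  2.15 -0.32  0.53  2.25]
```

Request:
apply_moves --translation '[[0.1,-1,0],[0,-1.2,-0.1],[0,-1.2,-0.1],[0,-1.2,-0.1],[0,-1.2,-0.1]]' --delta_rot '[[0,0,0.003],[0,0,0],[0,0,0],[0,0,0],[0,0,0]]' --grip '[6,6,6,6,6]'

```text
t: 5.1
tool_pos: [0.5204, -0.1348, 0.1911]
tool_rot: [-0.529, 0.464, 0.55, 0.45]
force: [-9.9, -0.7, 10.3]
gripper_width: 0.692
```

Request:
apply_moves --translation '[[0,-1.2,-0.1],[0,-1.2,-0.1],[0,-1,0],[0,-0.8,0],[0,-0.5,0]]' --delta_rot '[[0,0,0],[0,0,0],[0,0,0],[0,0,0],[0,0,0]]' --grip '[6,6,6,6,6]'

```text
t: 5.72
tool_pos: [0.5556, -0.1333, 0.1884]
tool_rot: [-0.513, 0.474, 0.564, 0.441]
force: [-11.2, -0.9, 11.8]
gripper_width: 0.697
```

```bash
python3 -c "
from h import *
plan([.5997,-.1228,.192],np.pi/2+.169)
for c in ('top','scene'):
    s=env.snapshot(c); save(s,c+'2'); r=env.regions_of(s,'fitting')
    if r:
        e=edge(r[0]['mask']); P=[at(s,p,.02) for p in e]; print(c,r[0]['p'],len(e),circ(P,.05))
"
```

```text
now [ 0.5556 -0.1333  0.1884] shift_cm [-0.72 -4.48  0.34] rot [-0.007  0.026 -0.081] F [-11.2  -0.9  11.8] t 5.72 w 0.697 axes y [-0.983 -0.162  0.081] z [-0.16   0.987  0.025] j [-0.11  0.61  0.36  1.94 -0.31  0.73  2.18]
top 0.68 164 (array([ 0.42121479, -0.40911332,  0.05      ]), np.float64(0.022157174689696184))
scene 0.7 103 (array([ 0.5945555 , -0.11527614,  0.05      ]), np.float64(0.004398203095267372))
```

Request:
apply_moves --translation '[[-0.8,1.5,0],[-0.2,1.8,0],[0,0.8,0],[0,0,0],[0,0,0]]' --delta_rot '[[0,0,-0.04],[0,0,-0.09],[-0.007,0.026,-0.05],[0,0,0],[0,0,0]]' --grip '[6,6,6,6,6]'

```text
t: 6.55
tool_pos: [0.5184, -0.1401, 0.2005]
tool_rot: [0.564, -0.428, -0.514, -0.484]
force: [0.2, 0.1, 0.7]
gripper_width: 0.691
```

```bash
python3 -c "
from h import *
plan([.5997,-.1228,.192],np.pi/2+.169)
for c in ('top','scene'):
    s=env.snapshot(c); save(s,c+'2'); 
    for r in env.regions_of(s,'fitting'):
        e=edge(r['mask']); P=[at(s,p,.02) for p in e]; print(c,r['p'],len(e),circ(P,.05))
a=cv2.imread('pics/top2.png')[130:290,260:460]; b=cv2.imread('pics/scene2.png')[120:280,210:410]
cv2.imwrite('pics/b.png',cv2.resize(np.hstack([a,b]),(800,320),interpolation=cv2.INTER_CUBIC))
"
```

```text
now [ 0.5184 -0.1401  0.2005] shift_cm [ 1.72 -8.17  0.37] rot [-0.002 -0.004  0.106] F [0.2 0.1 0.7] t 6.55 w 0.691 axes y [-0.981 -0.165 -0.106] z [-0.166  0.986 -0.004] j [-0.04  0.52  0.3   2.07 -0.39  0.5   2.28]
top 0.56 83 (array([ 0.62351661, -0.09821918,  0.05      ]), np.float64(0.018837199921892454))
scene 0.7 104 (array([ 0.59306139, -0.11527888,  0.05      ]), np.float64(0.0037903405382058515))
```

View pics/b.png

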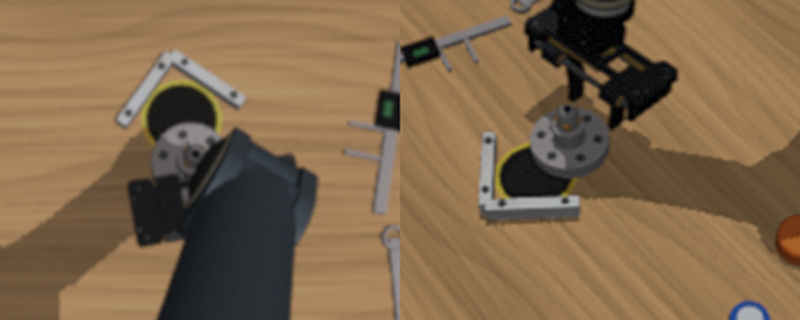

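Request:
apply_moves --translation '[[-0.1,1,0],[1.0,0.1,0],[0,0,0],[0.1,-1,0],[0.1,-1,0]]' --delta_rot '[[0,0,0],[0,0,0],[0,0,0],[0,0,0],[0,0,0]]' --grip '[6,6,6,6,6]'

```text
t: 7.38
tool_pos: [0.5267, -0.1381, 0.1885]
tool_rot: [0.562, -0.429, -0.516, -0.483]
force: [-5.9, 1.1, 3.6]
gripper_width: 0.686
```

```bash
cat >> h.py <<'E'
def tip():
    st=env.read_state(); q=R.from_quat(st["tool_rot"]); x=np.array(st["tool_pos"])+q.apply([.1822,0,0])
    e=np.array([np.cos(.169),np.sin(.169)]); n=np.array([-e[1],e[0]]); d=x[:2]-[.6485,-.1145]
    print("tip",np.round(x,4),"nest x,y",np.round([d@e,d@n],4),"yax",np.round(q.apply([0,1,0]),3),"F",np.round(st["force"],1))
E
python3 -c "
from h import *
tip()"
```

```text
tip [ 0.5446 -0.1353  0.0072] nest x,y [-0.1059 -0.003 ] yax [-0.981 -0.166 -0.1  ] F [-5.9  1.1  3.6]
```

Request:
apply_moves --translation '[[-0.1,-1.1,0.1],[0.1,-1.1,0],[0.1,-1.1,0],[0.1,-1.1,0],[0.1,-1,0]]' --delta_rot '[[0,0,-0.005],[0,0,-0.005],[0,0,-0.005],[0,0,-0.005],[0,0,-0.005]]' --grip '[6,6,6,6,6]'

```text
t: 8.0
tool_pos: [0.5803, -0.1275, 0.1893]
tool_rot: [0.565, -0.424, -0.514, -0.487]
force: [-17.0, -0.9, 6.5]
gripper_width: 0.693
```

```bash
python3 -c "
from h import *
tip()"
```

```text
tip [ 0.6009 -0.1235  0.0083] nest x,y [-0.0485 -0.0009] yax [-0.98  -0.165 -0.115] F [-17.   -0.9   6.5]
```

Request:
apply_moves --translation '[[0,-0.4,0],[0,-0.3,0],[0,-0.3,0],[0,0,0],[0,0,0]]' --delta_rot '[[0,0,0],[0,0,0],[0,0,0],[0,0,0],[0,0,0]]' --grip '[6,6,6,6,6]'

```text
t: 8.62
tool_pos: [0.5842, -0.1283, 0.1898]
tool_rot: [0.557, -0.429, -0.521, -0.484]
force: [-5.4, -0.5, 1.2]
gripper_width: 0.692
```

```bash
python3 -c "
from h import *
tip()
for c in ('top','scene'):
    s=env.snapshot(c); save(s,c+'3'); 
    for r in env.regions_of(s,'fitting'):
        e=edge(r['mask']); P=[at(s,p,.02) for p in e]; print(c,r['p'],len(e),circ(P,.05))
a=cv2.imread('pics/top3.png')[130:290,260:460]; b=cv2.imread('pics/scene3.png')[120:280,210:410]
cv2.imwrite('pics/c.png',cv2.resize(np.hstack([a,b]),(800,320),interpolation=cv2.INTER_CUBIC))
"
```

```text
tip [ 0.6004 -0.1236  0.0084] nest x,y [-0.049  -0.0008] yax [-0.982 -0.163 -0.092] F [-5.4 -0.5  1.2]
top 0.61 65 (array([ 0.69191158, -0.06510988,  0.05      ]), np.float64(0.014200469764342877))
top 0.46 111 (array([0.7272185 , 0.17396694, 0.05      ]), np.float64(0.016025861942114934))
scene 0.77 105 (array([ 0.64890784, -0.11182657,  0.05      ]), np.float64(0.0023519946028889367))
scene 0.66 166 (array([ 0.67595464, -0.1001377 ,  0.05      ]), np.float64(0.017632417687696012))
```

View pics/c.png

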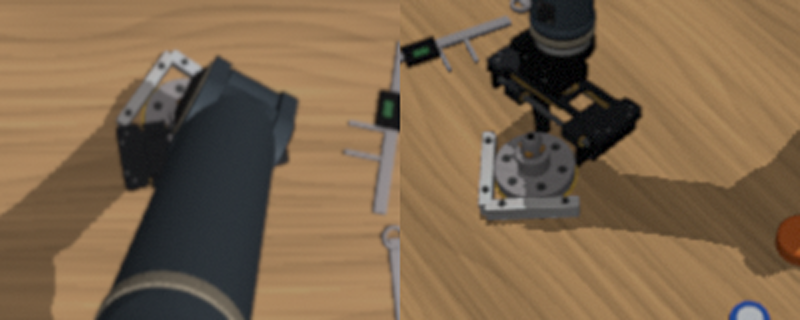

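Request:
apply_moves --translation '[[0,2,0],[-0.2,3,0],[-5,0,0],[-6,0,0],[-6,0,4]]' --delta_rot '[[0,0,0],[0,0,0],[0,0,0.04],[0,0,0.05],[0.15,0,0]]' --grip '[6,6,6,6,6]'

```text
t: 9.45
tool_pos: [0.5264, -0.1059, 0.3521]
tool_rot: [0.505, -0.492, -0.499, -0.504]
force: [1.4, 0.9, 0.2]
gripper_width: 0.687
```

Request:
apply_moves --translation '[[0,0,5],[0,0,6],[0,0,6],[0,0,6],[0,0,4]]' --delta_rot '[[0.15,0,0],[0.14,0,0],[0,0,0],[0,0,0],[0,0,0]]' --grip '[6,6,6,6,6]'

```text
t: 10.07
tool_pos: [0.5903, 0.1671, 0.3695]
tool_rot: [-0.43, 0.547, 0.413, 0.588]
force: [-0.5, -0.4, -0.1]
gripper_width: 0.688
```

```bash
cat > loc.py <<'E'
from h import *
for c in ('top','scene'):
    s=env.snapshot(c); save(s,c+'4'); hsv=cv2.cvtColor(s["color"],cv2.COLOR_RGB2HSV)
    for r in env.regions_of(s,'fitting')[:1]:
        e=edge(r['mask']); P=[at(s,p,.02) for p in e]; print(c,'fitting',round(r['p'],2),len(e),circ(P,.05))
    for r in env.regions_of(s,'cap_center')[:1]:
        m=cv2.dilate(r["mask"].astype(np.uint8),np.ones((7,7)))>0
        w=m&(hsv[...,1]<70)&(hsv[...,2]>120); ys,xs=np.nonzero(w); print(c,"cap dot",w.sum(),at(s,(xs.mean(),ys.mean()),.038))
plan([.5898,.2092,.30],1.34)
E
python3 loc.py; python3 -c "
import cv2,numpy as np
a=cv2.imread('pics/top4.png')[130:290,260:460]; b=cv2.imread('pics/scene4.png')[120:280,210:410]
cv2.imwrite('pics/d.png',cv2.resize(np.hstack([a,b]),(800,320),interpolation=cv2.INTER_CUBIC))"
```

```text
top fitting 0.62 110 (array([ 0.64610593, -0.11563803,  0.05      ]), np.float64(0.0010573914024908225))
top cap dot 81 [0.58992436 0.20750373 0.038     ]
scene fitting 0.63 108 (array([ 0.64955542, -0.11149613,  0.05      ]), np.float64(0.0027238716749686657))
now [0.5892 0.161  0.3687] shift_cm [6.92 1.72 4.43] rot [-0.069  0.027  0.052] F [ 0.5 -0.9 -0.7] t 10.38 w 0.69 axes y [-0.954  0.295 -0.051] z [0.294 0.955 0.029] j [-0.7   0.41  0.49  1.77 -0.23  0.95  1.14]
```

View pics/d.png

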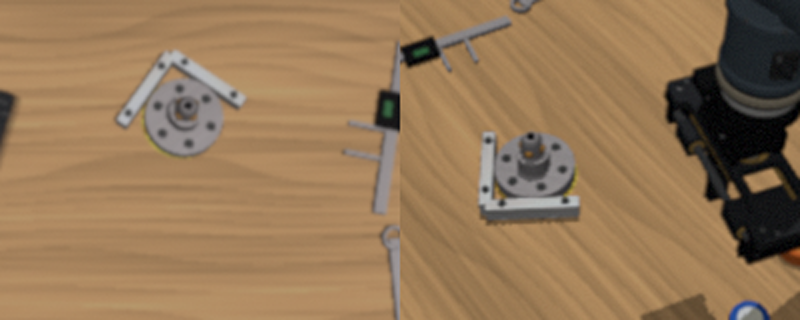

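Request:
apply_moves --translation '[[3,1.2,4.4],[3,0.4,0],[0,0,0],[0,0,0],[0,0,0]]' --delta_rot '[[-0.069,0.027,0.052],[0,0,0],[0,0,0],[0,0,0],[0,0,0]]' --grip '[6.5,6.5,6.5,6.5,6.5]'

```text
t: 11.0
tool_pos: [0.5916, 0.2011, 0.3132]
tool_rot: [-0.437, 0.554, 0.435, 0.56]
force: [-0.5, -0.1, -0.8]
gripper_width: 0.751
```

```bash
python3 -c "
from h import *
plan([.5898,.2088,.187],1.34)
s=env.snapshot('wrist'); save(s,'w5')
print(s['origin'],proj(s,[.5898,.2088,.038]))
for r in env.regions_of(s,'cap_center')[:2]: print(r['p'],r['location'],at(s,r['location'],.03))
hsv=cv2.cvtColor(s['color'],cv2.COLOR_RGB2HSV); w=(hsv[...,1]<70)&(hsv[...,2]>120)
if env.regions_of(s,'cap_center'):
    m=cv2.dilate(env.regions_of(s,'cap_center')[0]['mask'].astype(np.uint8),np.ones((7,7)))>0
    w&=m; ys,xs=np.nonzero(w); print('dot',w.sum(),at(s,(xs.mean(),ys.mean()),.038))
"
```

```text
now [0.5916 0.2011 0.3132] shift_cm [12.62  0.47  0.65] rot [-0.011  0.004  0.009] F [-0.5 -0.1 -0.8] t 11.0 w 0.751 axes y [-0.971  0.24  -0.009] z [0.24  0.971 0.005] j [-0.71  0.5   0.44  1.77 -0.26  0.91  1.16]
[0.52132675 0.21722504 0.29242792] [[337.39058672 190.69816455]]
0.95 [330.7, 186.8] [0.58778685 0.20435762 0.03      ]
dot 1150 [0.58992513 0.20746961 0.038     ]
```

View pics/w5.png

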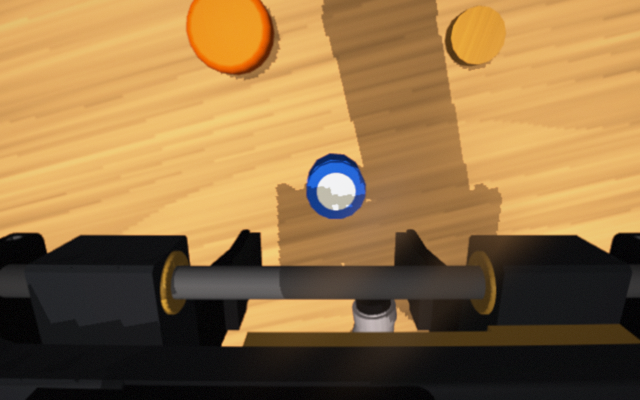

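Request:
apply_moves --translation '[[4,0.3,0.5],[4,0.15,0.1],[3,0,0],[1.2,0,0],[0,0,0]]' --delta_rot '[[-0.011,0.004,0.009],[0,0,0],[0,0,0],[0,0,0],[0,0,0]]' --grip '[6.5,6.5,6.5,6.5,6.5]'

```text
t: 11.82
tool_pos: [0.5904, 0.2101, 0.1906]
tool_rot: [-0.44, 0.552, 0.44, 0.556]
force: [0.1, -0.3, -0.7]
gripper_width: 0.746
```

```bash
python3 -c "
from h import *
plan([.5898,.208,.187],1.34)"
```

```text
now [0.5904 0.2101 0.1906] shift_cm [ 0.36  0.01 -0.22] rot [0.002 0.005 0.004] F [ 0.1 -0.3 -0.7] t 11.82 w 0.746 axes y [-0.974  0.227 -0.004] z [0.227 0.974 0.005] j [-0.67  0.66  0.36  1.84 -0.35  0.7   1.23]
```

Request:
apply_moves --translation '[[0.35,0,-0.2],[0,0,0],[0,0,0],[0,0,0],[0,0,0]]' --delta_rot '[[0.002,0.005,0.004],[0,0,0],[0,0,0],[0,0,0],[0,0,0]]' --grip '[6.5,3.5,3.5,3.5,3.5]' --force 50

```text
t: 12.45
tool_pos: [0.5915, 0.2083, 0.1909]
tool_rot: [-0.44, 0.552, 0.438, 0.557]
force: [0.2, -0.2, -0.5]
gripper_width: 0.501
```

Request:
apply_moves --translation '[[0,0,0],[-3,0,0],[-5,0,0],[-5,0,0],[0,0,0]]' --delta_rot '[[0,0,0],[0,0,0],[0,0,0],[0,0,0],[0,0,0]]' --grip '[3.5,3.5,3.5,3.5,3.5]'

```text
t: 13.08
tool_pos: [0.5906, 0.208, 0.3235]
tool_rot: [-0.439, 0.553, 0.439, 0.556]
force: [0.3, 0.3, -0.7]
gripper_width: 0.499
```

```bash
python3 -c "
from h import *
plan([.6485,-.1145,.30],1.34)
s=env.snapshot('wrist'); save(s,'w6')
for r in env.regions_of(s,'cap_center')[:2]: print(r['p'],r['location'])"
```

```text
now [0.5906 0.208  0.3235] shift_cm [  2.32 -13.02 -30.07] rot [-0.001  0.002  0.003] F [ 0.3  0.3 -0.7] t 13.07 w 0.499 axes y [-0.973  0.229 -0.003] z [0.229 0.973 0.002] j [-0.73  0.49  0.45  1.76 -0.25  0.94  1.16]
```

View pics/w6.png

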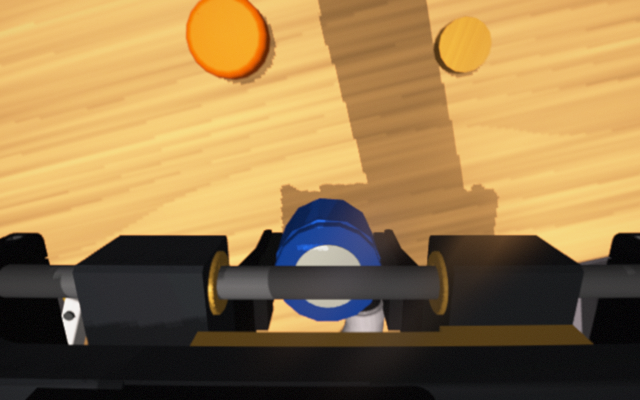

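Request:
apply_moves --translation '[[0,-2.2,-5.2],[0,-2.2,-5.2],[0,-2.2,-5.2],[0,-2.2,-5.2],[0,-2.2,-5]]' --delta_rot '[[0,0,0],[0,0,0],[0,0,0],[0,0,0],[0,0,0]]' --grip '[3.5,3.5,3.5,3.5,3.5]'

```text
t: 13.8
tool_pos: [0.6365, -0.0669, 0.308]
tool_rot: [-0.438, 0.557, 0.448, 0.545]
force: [-0.0, -0.3, 0.2]
gripper_width: 0.502
```

Request:
apply_moves --translation '[[0,-2,-4],[0,0,0],[0,0,0],[0,0,0],[0,0,0]]' --delta_rot '[[0,0,0],[0,0,0],[0,0,0],[0,0,0],[0,0,0]]' --grip '[3.5,3.5,3.5,3.5,3.5]'

```text
t: 14.42
tool_pos: [0.6452, -0.1143, 0.2999]
tool_rot: [-0.434, 0.562, 0.449, 0.542]
force: [0.3, 0.6, -0.5]
gripper_width: 0.504
```

```bash
python3 -c "
from h import *
plan([.649,-.1145,.285],1.34)"
```

```text
now [ 0.6452 -0.1143  0.2999] shift_cm [ 1.47 -0.43  0.08] rot [ 0.009 -0.009 -0.035] F [ 0.3  0.6 -0.5] t 14.43 w 0.504 axes y [-0.975  0.22   0.035] z [ 0.22   0.976 -0.009] j [-0.21  0.58  0.47  1.7  -0.29  0.98  1.71]
```

Request:
apply_moves --translation '[[1.0,-0.4,0.1],[0.5,0,0],[0,0,0],[0,0,0],[0,0,0]]' --delta_rot '[[0.009,-0.009,-0.035],[0,0,0],[0,0,0],[0,0,0],[0,0,0]]' --grip '[3.5,3.5,3.5,3.5,3.5]'

```text
t: 15.05
tool_pos: [0.6493, -0.1107, 0.2851]
tool_rot: [-0.44, 0.553, 0.441, 0.554]
force: [-0.0, 0.5, -0.9]
gripper_width: 0.504
```

```bash
python3 -c "
from h import *
plan([.649,-.1145,.285],1.34)
s=env.snapshot('scene'); save(s,'s7'); w=env.snapshot('wrist'); save(w,'w7')
for n in ('fitting','cap_center'):
    for q in (s,w):
        for r in env.regions_of(q,n)[:1]:
            e=edge(r['mask']); print(n,r['p'],r['location'],e.min(0),e.max(0))
print('expected cap rim ctr, cap ctr, spigot top',proj(s,[[.648,-.1145,.089],[.648,-.1145,.108],[.6485,-.1145,.074]]).round(1).tolist(),proj(w,[[.648,-.1145,.089],[.648,-.1145,.108],[.6485,-.1145,.074],[.6485,-.1145,.02]]).round(1).tolist())
a=s['color'][130:230,220:340,::-1]; cv2.imwrite('pics/e.png',np.hstack([cv2.resize(a,(400,333)),cv2.resize(w['color'][...,::-1],(400,333))]))"
```

```text
now [ 0.6493 -0.1107  0.2851] shift_cm [ 0.01 -0.05 -0.38] rot [0.005 0.001 0.001] F [-0.   0.5 -0.9] t 15.05 w 0.504 axes y [-0.975  0.224 -0.001] z [0.224 0.975 0.001] j [-0.21  0.59  0.45  1.71 -0.31  0.91  1.72]
fitting 0.59 [279.1, 205.6] [257 190] [296 218]
fitting 0.6 [314.4, 177.2] [250 128] [389 232]
cap_center 0.69 [323.0, 243.9] [276 198] [380 265]
expected cap rim ctr, cap ctr, spigot top [[274.1, 183.7], [273.4, 178.5], [274.5, 187.8]] [[322.0, 238.6], [321.4, 253.9], [322.5, 229.3], [323.5, 202.2]]
```

View pics/e.png

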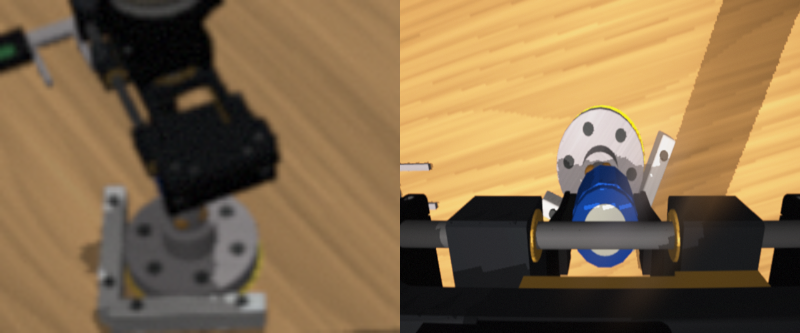

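```bash
python3 -c "
from h import *
w=env.snapshot('wrist')
r=env.regions_of(w,'fitting')[0]; e=edge(r['mask'])
e=e[(e[:,1]<185)]; P=np.array([at(w,p,.02) for p in e]); print(len(e),circ(P,.05),circ(P))
hsv=cv2.cvtColor(w['color'],cv2.COLOR_RGB2HSV)
y=(hsv[...,0]>24)&(hsv[...,0]<34)&(hsv[...,1]>170)&(hsv[...,2]>120); y=near(y,(318,190),90); ys,xs=np.nonzero(y); print('yel',len(xs),xs.min(),xs.max(),ys.min(),ys.max())
Q=np.array([at(w,p,0) for p in zip(xs,ys)]); 
# outer edge per column
o=[(x,ys[xs==x].min()) for x in np.unique(xs)]; print(circ([at(w,p,0) for p in o],.052))
"
```

```text
167 (array([ 0.64706931, -0.1168453 ,  0.05      ]), np.float64(0.0006986348209501868)) (array([ 0.64475504, -0.11631432,  0.04806505]), np.float64(0.0003554305321682596))
yel 311 283 389 126 181
(array([ 0.64901889, -0.11526332,  0.052     ]), np.float64(0.00020454955576441352))
```

Request:
apply_moves --translation '[[0,-0.05,-0.5],[0,0,0],[0.9,0,0],[0.9,0,0],[0.6,0,0]]' --delta_rot '[[0.005,0.001,0.001],[0,0,0],[0,0,0],[0,0,0],[0,0,0]]' --grip '[3.5,3.5,3.5,3.5,3.5]' --force 60

```text
t: 16.08
tool_pos: [0.6485, -0.1163, 0.2593]
tool_rot: [-0.439, 0.554, 0.439, 0.554]
force: [-0.4, 0.5, -0.9]
gripper_width: 0.5
```

```bash
python3 -c "
from h import *
plan([.6485,-.116,.236],1.34)"
```

```text
now [ 0.6485 -0.1163  0.2593] shift_cm [2.33 0.   0.02] rot [-0.     0.    -0.001] F [-0.4  0.5 -0.9] t 16.07 w 0.5 axes y [-0.973  0.229  0.001] z [0.229 0.973 0.   ] j [-0.19  0.62  0.44  1.72 -0.33  0.87  1.73]
```

Request:
apply_moves --translation '[[0.6,0,0],[0.4,0,0],[0.4,0,0],[0.5,0,0],[0.5,0,0]]' --delta_rot '[[0,0,0],[0,0,0],[0,0,0],[0,0,0],[0,0,0]]' --grip '[3.5,3.5,3.5,3.5,3.5]'

```text
t: 16.7
tool_pos: [0.65, -0.1164, 0.2394]
tool_rot: [-0.439, 0.553, 0.439, 0.556]
force: [0.2, 0.7, -2.9]
gripper_width: 0.499
```

```bash
python3 -c "
from h import *
plan([.6485,-.116,.236],1.34)"
```

```text
now [ 0.65   -0.1164  0.2394] shift_cm [0.34 0.15 0.01] rot [0.    0.003 0.003] F [ 0.2  0.7 -2.9] t 16.7 w 0.499 axes y [-0.973  0.229 -0.003] z [0.229 0.973 0.003] j [-0.18  0.65  0.43  1.73 -0.35  0.84  1.74]
```

Request:
apply_moves --translation '[[0.4,0,0],[0.4,0,0],[0.5,0,0],[0.5,0,0],[0.6,0,0]]' --delta_rot '[[0,0,0],[0,0,0],[0,0,0],[0,0,0],[0,0,0]]' --grip '[3.5,3.5,3.5,3.5,3.5]'

```text
t: 17.32
tool_pos: [0.6504, -0.1183, 0.2353]
tool_rot: [-0.436, 0.551, 0.442, 0.558]
force: [-15.9, 4.1, 39.8]
gripper_width: 0.496
```

```bash
python3 -c "
from h import *
plan([.6485,-.116,.236],1.34)"
```

```text
now [ 0.6504 -0.1183  0.2353] shift_cm [-0.07  0.24  0.18] rot [ 0.     0.013 -0.001] F [-15.9   4.1  39.8] t 17.32 w 0.496 axes y [-0.974  0.229  0.001] z [0.229 0.973 0.013] j [-0.17  0.65  0.42  1.73 -0.36  0.83  1.76]
```

Request:
apply_moves --translation '[[0.3,0,0],[0.3,0,0],[0.3,0,0],[0.3,0,0],[0.3,0,0]]' --delta_rot '[[0,0.004,0],[0,0,0],[0,0,0],[0,0,0],[0,0,0]]' --grip '[3.5,3.5,3.5,3.5,3.5]'

```text
t: 17.95
tool_pos: [0.6504, -0.1192, 0.2355]
tool_rot: [-0.435, 0.55, 0.443, 0.559]
force: [-6.6, 2.9, 19.9]
gripper_width: 0.503
```

Request:
apply_moves --translation '[[0.3,0,0],[0.3,0,0],[0.3,0,0],[0.3,0,0],[0.3,0,0]]' --delta_rot '[[0,0,0],[0,0,0],[0,0,0],[0,0,0],[0,0,0]]' --grip '[3.5,3.5,3.5,3.5,3.5]'

```text
t: 18.58
tool_pos: [0.6504, -0.1206, 0.2356]
tool_rot: [-0.433, 0.548, 0.445, 0.56]
force: [-8.1, 2.6, 20.1]
gripper_width: 0.498
```

```bash
python3 -c "
from h import *
plan([.6485,-.116,.236],1.34)
s=env.snapshot('scene'); save(s,'s8'); w=env.snapshot('wrist'); save(w,'w8')
r=env.regions_of(w,'fitting')[0]; e=edge(r['mask']); e=e[(e[:,1]<e[:,1].min()+60)]; P=np.array([at(w,p,.02) for p in e]); print(len(e),circ(P,.05))
a=s['color'][130:230,220:340,::-1]; cv2.imwrite('pics/f.png',np.hstack([cv2.resize(a,(400,333)),cv2.resize(w['color'][...,::-1],(400,333))]))
plan([.6485,-.116,.236],1.34)"
```

```text
now [ 0.6504 -0.1206  0.2356] shift_cm [-0.03  0.29  0.4 ] rot [-0.     0.024 -0.003] F [-8.1  2.6 20.1] t 18.57 w 0.498 axes y [-0.973  0.229  0.003] z [0.229 0.973 0.024] j [-0.16  0.65  0.41  1.73 -0.36  0.84  1.76]
188 (array([ 0.6468739 , -0.11691474,  0.05      ]), np.float64(0.0006313480439730615))
now [ 0.6504 -0.1206  0.2356] shift_cm [-0.03  0.29  0.4 ] rot [-0.     0.024 -0.003] F [-7.7  2.8 19.4] t 18.73 w 0.501 axes y [-0.973  0.229  0.003] z [0.229 0.973 0.024] j [-0.16  0.65  0.41  1.73 -0.36  0.84  1.76]
```

View pics/f.png

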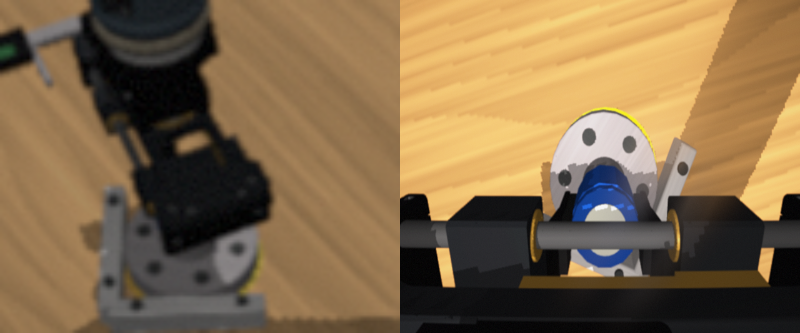

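Request:
apply_moves --translation '[[0.3,0,0.13],[0.3,0,0.13],[0.3,0,0.13],[0.3,0,0.1],[0.3,0,0.05]]' --delta_rot '[[0,0.008,0],[0,0.008,0],[0,0.008,0],[0,0.006,0],[0,0.003,0]]' --grip '[3.5,3.5,3.5,3.5,3.5]'

```text
t: 19.35
tool_pos: [0.6517, -0.1159, 0.2354]
tool_rot: [-0.438, 0.556, 0.44, 0.553]
force: [-7.2, 2.5, 19.7]
gripper_width: 0.5
```

Request:
apply_moves --translation '[[0.3,0,0.06],[0.3,0,0.04],[0.3,0,0.04],[0.3,0,0.04],[0.3,0,0.04]]' --delta_rot '[[0,0.004,0],[0,0.003,0],[0,0.003,0],[0,0.003,0],[0,0.003,0]]' --grip '[3.5,3.5,3.5,3.5,3.5]'

```text
t: 19.98
tool_pos: [0.6524, -0.1147, 0.2355]
tool_rot: [-0.439, 0.558, 0.439, 0.55]
force: [-7.7, 2.8, 19.0]
gripper_width: 0.501
```

```bash
python3 -c "
from h import *
plan([.6485,-.116,.236],1.34)
w=env.snapshot('wrist')
r=env.regions_of(w,'fitting')[0]; e=edge(r['mask']); e=e[(e[:,1]<e[:,1].min()+60)]; P=np.array([at(w,p,.02) for p in e]); print(len(e),circ(P,.05))
for i in range(4): env.snapshot('wrist')
plan([.6485,-.116,.236],1.34)"
```

```text
now [ 0.6524 -0.1147  0.2355] shift_cm [-0.04  0.35 -0.22] rot [ 0.    -0.009 -0.006] F [-7.7  2.8 19. ] t 19.98 w 0.501 axes y [-0.974  0.228  0.006] z [ 0.228  0.974 -0.009] j [-0.19  0.66  0.43  1.73 -0.34  0.84  1.74]
189 (array([ 0.6470769 , -0.11672795,  0.05      ]), np.float64(0.0006850079580303811))
now [ 0.6524 -0.1147  0.2355] shift_cm [-0.04  0.35 -0.22] rot [ 0.    -0.009 -0.006] F [-7.   2.7 19. ] t 20.27 w 0.499 axes y [-0.974  0.228  0.006] z [ 0.228  0.974 -0.009] j [-0.19  0.66  0.43  1.73 -0.34  0.84  1.74]
```

```bash
python3 -c "
from h import *
s=env.snapshot('top')
for n in ['cap_orange','coupon','elbow','wrench','caliper']:
    for r in env.regions_of(s,n)[:1]: print(n,round(r['p'],2),np.round(r['location']))
print(np.round(env.read_state()['force'],1)); print(env.hand_in())"
```

```text
cap_orange 0.88 [243. 262.]
coupon 0.63 [173. 244.]
elbow 0.88 [234. 151.]
wrench 0.93 [459. 280.]
caliper 0.89 [455. 192.]
[-7.2  1.7 19.5]
the job is handed in; nothing more can be done
None
```

I pushed the stub into the corner stop, snapped the blue cap onto it, and handed in at about 20 s while still pressing it down. There was no verdict at hand-in.

**Pushing:** The first push went wrong: the tool tilted and read about 12 N upward. I think the gripper's body was resting on top of the stub. I backed off, leaned the fingers forward, and pushed again until the stub stopped moving.

**Cap:** There was a force drop with a slight downward tug at the snap. After that it came to a hard stop at 40 N, with the tool 0.7 mm below the height calculated for full seating (0.5 mm below at hand-in).

**Last checks:**
- **Press:** It held steady at about 19–20 N down, and the tool was within about 0.01 rad of vertical.
- **Stub position:** The wrist camera put its axis about 2.5 mm from the ring centre, against a limit of 6 mm. The other two views taken before the cap went on gave about 3 mm. The stub did not shift under the 7–16 N sideways load while the cap was pressed, so I take it to be home.
- **Bystanders:** The top view found the elbow, wrench and caliper within 2–4 pixels of where they started. The orange cap's detection was 6 pixels off (roughly 15 mm). Part of that may be the arm's shadow, and I never saw the arm touch it, but I did not look again. The coupon's first top-view detection was false, so its position could not be compared.

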